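# Start the missing screw-in foot in an upturned food warmer

## Robot

A 7-joint arm with a two-finger parallel gripper is mounted at the origin on the work surface. World frame = base frame: x ahead of the robot, y to its left, z up, the work surface at z = 0. Lengths are in mm, angles in rad, forces in N, time in s.
With the tool pointing down it reaches from about 400 to 850 mm from the base axis. Payload 10.4 kg.
Tool frame: the origin (TCP) lies at the very end of the fingers, on their centre line; the grasp point (between the pads) lies 19 mm behind it (manip.grasp_offset is the distance from the TCP to the grasp point, in mm); z points along the fingers, y is the direction in which the jaws open and shut (so a half turn about z gives the same grasp; the last joint's range is limited). The gripper opens to 85 mm and grips with 20 to 120 N. Pads are 22 mm wide; open, the fingers measure 114 mm over their backs; the gripper's body (76 mm by 85 mm) begins 54 mm behind the grasp point. The pads swing forward as they close: fully open they stand 13 mm farther back than shut.
Start: joints at [1.107, 0.332, -0.065, 1.46, 0.022, 1.35, -0.088], TCP at [266.688, -565.269, 231.338] pointing down, gripper open.
Joint ranges: [-2.6, 2.6], [-0.5, 2.12], [-1.47, 1.34], [0.16, 2.42], [-1.27, 4.41], [0.06, 2.06], [-2.6, 2.6]. Speed limits (rad/s): [2.22, 2.22, 2.79, 2.79, 3.14, 3.14, 3.14].

## Interface

Orientations are given as a rotation vector (axis times angle).
In Python, from station import manip gives the robot as it stands.
- The arm moves only by the tool step_arm, never from a script. Its argument "series" is text: rows parted by semicolons, each of 7 numbers parted by spaces: the shift along the tool's x, y, z in mm, then the turn, a rotation vector about the tool's x, y, z in degrees, then the finger opening in mm, from 0 to 85.4. In form: x y z ax ay az jaw; .... A call has 1 to 5 rows; each row is the pose to reach, as a shift and turn from the pose commanded when the call began, along the tool's axes at that moment; what a row does not reach only later rows make up. A row lasts 1/10 s, in which the tool goes at most 50 mm and 8.59 degrees, less where a joint would pass 70% of its speed; a pose out of reach is approached as far as the arm can. A call with a gripper value outside its range is refused whole. The fingers move at their own pace and stop on an object; "force" is the grip in N (left out, the last holds). Time passes only in rows, so rows that repeat a pose let the fingers close. It gives the time, the measured TCP pose, the force and the opening at its end, in the units of the state.
- manip.get_state(): the state, without advancing time (a new reading comes with each control period).
- manip.grab_frame(name): name is "scene" or "top" or "wrist"; returns a dict with "pixels" (420x560x3 uint8, blue, green, red), "range_z" (420x560 float32, mm along the optical axis (not along the pixel's ray), 0 where there is no reading), "K" (3x3 intrinsics, pixels), "R" (3x3) and "t" (3): a world point X has camera coordinates R X + t; the wrist camera has in their place "mount" (4x4, takes a point from camera to tool coordinates, whose origin is the TCP and whose axes are the flange's). Camera axes: x right, y down, z forward; pixel columns grow to the right and rows downward; lengths in mm; the calibration is good to about 2 mm. A picture is of the moment at which its call begins: read the wrist's pose just before it.
- manip.close_job(): hands the job in, once; it reports no verdict.
Trained networks look in the newest picture that a camera, given by its name, has taken for a name from the list of things; names that differ only in an ending like _2 or _b are one class to them, and where a whole thing is asked for, a point or a joint stands for the part that bears it (a point fixed in the world has none). Each returns a list of dicts, best first, with "conf" (0 to 1); they miss things now and then, are a little off and sometimes report something else, mostly with a low value. They report only what shows in the picture. A call takes as long as a camera call.
- manip.recognise(name, camera): "extent" ([centre column, centre row, width, height] in pixels, round what is visible of it).
- manip.mark_of(name, camera): "location" ([column, row] in pixels: a listed point, or the origin of a listed thing).
The state is a dict: "time_s": time; "qpos": joint angles; "joint_vel": joint speeds; "joint_torque": joint torques, N m; "ee_pos": TCP position; "tool_rot": TCP orientation; "ft_force": force on the tool from outside, world axes, zero at the start; "moment": the same for the moment, N m; "gripper_width": opening from 0.0 (shut) to 1.0 (fully open).
Only numpy, scipy, OpenCV 4.12 (cv2) and the standard library are available. Lean on these libraries where they do the work, as an engineer would, in place of code of your own. Each camera call takes 0.05 s, during which the arm holds its last target.

## Task

The food warmer lies upside down and one of its four feet is missing. Take the spare square-headed foot from the wooden rack, stand its self-tapping stud in the bare hole, and, pressing down firmly all the while (15 to 20 N, never over 25 N), turn it clockwise by a good quarter turn, some 110 degrees, so that it cuts its first thread; then let go and leave it standing upright for final tightening. Leave the other spares in the rack and the things on the table where they are.

Things in the scene. Friction and masses are not known exactly. Their poses are not given: they have to be found in the camera images.
- foot_head (a point): Centre of the head of the spare foot: loose, grey plastic, about 100 g, the only spare with a square head (24 x 24 mm, 32 mm high, rubber top). z runs up the foot, x and y are square to the head's flats. The head's top is 16 mm above this point, the top of the round flange under it 16 mm below, the flange's underside 20 mm below. Grip opposite flats, fingertips 6 to 10 mm above the flange.
- foot_nose (a point): Round nose of the same foot's steel self-tapping stud, 50 mm below the head's centre. The stud is 16 mm wide and 30 mm long, under the flange (38 mm wide, 4 mm thick). The foot starts upright in one of the rack's three holes, stud down, flange on the rack's top; which hole, and its yaw, vary.
- hole (a point): Centre of the bare hole, 18 mm wide, lightly chamfered, at the level of the base plate's upper face, 70 mm above the table; z up, x and y along the warmer's edges. The stud goes in loosely, 15 to 23 mm deep, until its nose meets the tapered boss: the flange is then 7 to 15 mm above the plate (it varies, unseen: feel for it). There cutting starts; the flange does not reach the plate.
- boss (a point): Taper in the plastic boss under the hole, drawn at its mean depth, 19 mm below the plate's face (true depth 15 to 23 mm); the nose stops there. Pressed with 13 N or more (15 to 20 is good) and turned clockwise from above, the stud cuts and feeds down 2 mm per rad (some 0.1 N m): follow it down to keep the push. Pressed lightly it spins in place; unturned it stays. Over 25 N may crack the boss.
- thread (a joint): How far the thread has been cut, rad: 0 at the start, grows as the stud is driven clockwise under load (at most 3.2), not while the stud slips. 1.3 or more is a good first thread. Let go, the foot stays as it is.
- warmer: Fixed white steel box 250 x 190 x 70 mm lying upside down, aluminium base plate (12 mm thick) on top. Feet like the spare one, 36 mm high above the plate, are in three corners, at (-80, 55), (80, -55) and (80, 55) mm; the bare hole is at (-80, -55) mm. Origin: centre of its underside on the table.
- rack: Fixed wooden block 70 x 260 x 40 mm high with three holes, 19 mm wide and 32 mm deep, in a row along its y axis at -85, 0 and 85 mm from the middle. Origin: centre of its underside.
- knob_mid (a point): Another spare in the rack, to be left: grey knob with a round, mushroom-shaped head 34 mm across and 35 mm high; the point lies on its axis, 20 mm above the rack's top.
- glide_mid (a point): Another spare in the rack, to be left: low round rubber glide 32 mm across, 14 mm high above the rack; the point lies on its axis, 9 mm above the rack's top.
- mug: White mug, 80 mm wide, 90 mm high, handle on its y side, standing on the table. Origin: centre of its underside.
- jar: Glass jar with steel lid, 72 mm wide, 100 mm high. Origin: centre of its underside.
- bowl: Steel mixing bowl, 170 mm wide, 70 mm high. Origin: centre of its underside.
- driver: Screwdriver lying on the table on the robot's side, not needed. Origin: its underside, near its middle.

How it is judged:
By the outcome, as a careful person would: the job done as asked, in the order asked, and still so for the second after the job is handed in, with the robot touching nothing.
It also fails if it takes over 51 s, if anything falls off the work surface, if the arm or the gripper's body presses on something with over 40 N, if the wrist force passes 120 N, or if a joint passes its speed limit or range.

## Working session

There is one attempt and no reset: what is moved stays moved. The work goes in short steps, Python scripts to look and compute and a tool call to move; the robot and the scene stay as the last step left them, time stands still between calls to the robot, and variables do not carry over. Pictures are saved under pics/ and viewed, and the job is handed in when it is done.

Besides the shell and the picture viewer there is one more tool, called after "Request:" in YAML: its name, and indented under it one key for each argument. step_arm: Moves the arm, as the interface text tells. Its arguments: {"type":"object","properties":{"series":{"type":"string"},"force":{"type":"number"}},"required":["series"]}

```bash
ls; mkdir -p pics
cat > h.py <<'E'
import numpy as np, cv2
from scipy.spatial.transform import Rotation as Rn
from station import manip
def px2w(f,u,v,z=None,zw=None):
    K=f["K"];R=np.array(f["R"]);t=np.array(f["t"])
    r=np.linalg.inv(K)@np.array([u,v,1.0])
    if zw is None: return R.T@(r*z-t)
    c=-R.T@t; d=R.T@r
    return c+d*(zw-c[2])/d[2]
def w2px(f,X):
    p=f["K"]@(np.array(f["R"])@np.array(X)+np.array(f["t"])); return p[:2]/p[2]
def wristRT(f,s):
    # give f world R,t
    M=np.array(f["mount"]); T=np.eye(4); T[:3,:3]=Rn.from_rotvec(s["tool_rot"]).as_matrix(); T[:3,3]=s["ee_pos"]
    W=T@M; f["R"]=W[:3,:3].T; f["t"]=-W[:3,:3].T@W[:3,3]; return f
E
python3 - <<'E'
from h import *
s=manip.get_state(); print(s); print(manip.grasp_offset)
for c in ["scene","top"]:
    f=manip.grab_frame(c); cv2.imwrite(f"pics/{c}0.png",f["pixels"]); np.savez(f"{c}0.npz",**f)
    for n in ["foot_head","foot_nose","hole","rack","warmer","knob_mid","glide_mid","mug","jar","bowl","driver"]:
        print(c,n,[(np.round(d["location"],1),round(d["conf"],2)) for d in manip.mark_of(n,c)[:3]])
E
```

```text
pics
{'time_s': 0.0, 'qpos': array([ 1.10739337,  0.33287528, -0.0646903 ,  1.46090572,  0.0215899 ,
        1.34989733, -0.08850537]), 'joint_vel': array([ 0.00066957,  0.00057352, -0.00129258, -0.00015865,  0.00159048,
       -0.00041885,  0.00226756]), 'joint_torque': array([-2.68947595e-03, -6.25455809e+01,  4.74315241e-02, -3.91606414e+01,
        1.59087055e-02,  1.00617937e-02, -1.62662045e-04]), 'ee_pos': array([ 266.50664545, -564.93388463,  230.53076898]), 'tool_rot': array([-3.06428442e+00, -6.86530995e-01,  5.63566029e-04]), 'ft_force': array([-0.554366  , -0.16204492,  0.17850961]), 'moment': array([-0.01254907, -0.01187014,  0.01294127]), 'gripper_width': 1.0016771610281672}
18.700000000000003
scene foot_head [(array([166.6, 218.4]), 0.73), (array([231.9, 318.4]), 0.57)]
scene foot_nose [(array([170.4, 237.3]), 0.81), (array([236.6, 169.5]), 0.61)]
scene hole [(array([381.2, 175.6]), 0.74), (array([384.1, 171.7]), 0.56)]
scene rack [(array([176.8, 236.4]), 0.65), (array([171.3, 239. ]), 0.6)]
scene warmer [(array([408.1, 223.8]), 0.59)]
scene knob_mid [(array([206.1, 20
[... 158 characters left out ...]
(array([227.2, 317.2]), 0.84)]
scene driver [(array([240.6, 173.8]), 0.88), (array([167.7, 235.7]), 0.62)]
top foot_head [(array([392.7, 224.1]), 0.59)]
top foot_nose [(array([391.5, 228.7]), 0.54)]
top hole [(array([151.1, 231.3]), 0.69), (array([353.4, 123.4]), 0.19)]
top rack [(array([386.8, 228.9]), 0.67)]
top warmer [(array([143.4, 186. ]), 0.83)]
top knob_mid [(array([344.8, 227.1]), 0.9)]
top glide_mid [(array([438.7, 216.3]), 0.72), (array([392.9, 221.6]), 0.66)]
top mug [(array([223.3, 315.8]), 0.82)]
top jar [(array([266.9, 127.1]), 0.62)]
top bowl [(array([351.8, 127.1]), 0.8), (array([294.8, 327.1]), 0.72)]
top driver [(array([295.9, 325.5]), 0.88), (array([222.4, 315.5]), 0.39)]
```

View pics/scene0.png

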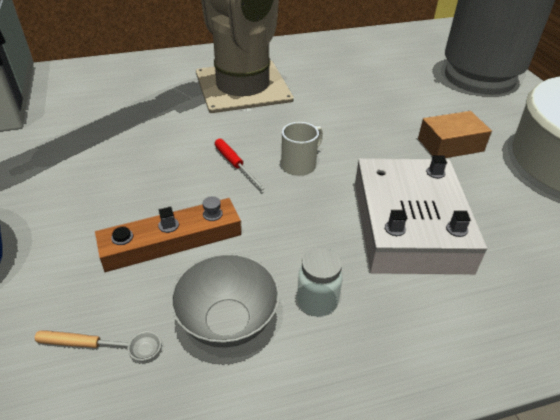

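View pics/top0.png

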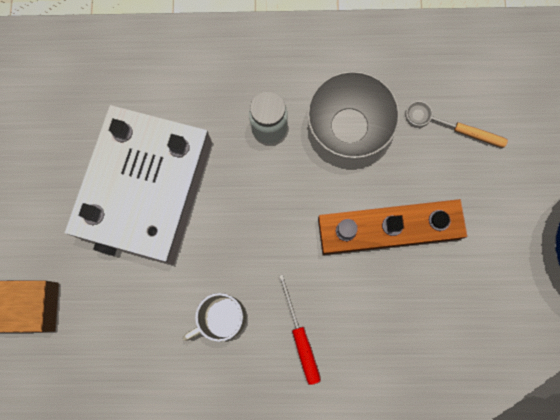

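Run:
```python
from h import *
f=dict(np.load("top0.npz"));g=dict(np.load("scene0.npz"))
for n,p,q,z in [("foot_head",(392.7,224.1),(166.6,218.4),60),("knob",(344.8,227.1),(206.1,206.9),60),("glide",(438.7,216.3),(123.1,234.7),49),("hole",(151.1,231.3),(381.2,175.6),70),("warmer",(143.4,186),(408.1,223.8),0),("rack",(386.8,228.9),(176.8,236.4),0),("mug",(223.3,315.8),(299.8,167.4),0),("jar",(266.9,127.1),(314.8,299.8),0),("bowl",(351.8,127.1),(227.2,317.2),0),("driver",(295.9,325.5),(240.6,173.8),0)]:
    d=f["range_z"][int(p[1]),int(p[0])]
    print(n,px2w(f,*p,zw=z).round(1),px2w(g,*q,zw=z).round(1),"depth",px2w(f,*p,z=d).round(1))
c=-f["R"].T@f["t"];print(c,f["K"], -g["R"].T@g["t"])
```

```text
foot_head [ 540.3 -262.3   60. ] [ 542.7 -264.5   60. ] depth [ 537.4 -258.9   76.7]
knob [ 535.5 -177.2   60. ] [ 530.7 -189.4   60. ] depth [ 533.1 -175.6   74.4]
glide [ 555.8 -347.6   49. ] [ 553. -345.   49.] depth [ 554.6 -345.8   55.3]
hole [528.8 166.9  70. ] [540.9 162.9  70. ] depth [531.1 170.6  55.4]
warmer [629.3 203.2   0. ] [618.8 197.7   0. ] depth [610.7 183.2  73.9]
rack [ 541.6 -262.9    0. ] [ 533.9 -252.3    0. ] depth [ 533.9 -254.    46.7]
mug [381.5  44.2   0. ] [390.2  43.7   0. ] depth [381.5  44.    2. ]
jar [746.7 -36.6   0. ] [745.6 -43.3   0. ] depth [717.4 -39.3  79.6]
bowl [ 744.6 -203.5    0. ] [ 740.9 -195.5    0. ] depth [ 742.3 -202.7    6.3]
driver [363.6 -89.3  -0. ] [378.2 -90.8   0. ] depth [363.8 -88.9  18.5]
[ 375.27236901  -70.58357232 1009.60997564] [[539.07413633   0.         272.33063601]
 [  0.         539.07413633 211.45422135]
 [  0.           0.           1.        ]] [1213.11700844 -253.31794326  687.99714995]
```

The foot is in the rack's middle hole (top 393,224; scene 167,219), with the knob at (346,229) and the glide at (440,219) either side of it. The bare hole is at (152,231) in the top view.

Run:
```python
from h import *
f=dict(np.load("top0.npz"))
a=cv2.resize(f["pixels"][195:255,310:475],None,fx=4.8,fy=4.8,interpolation=cv2.INTER_CUBIC)
b=cv2.resize(f["pixels"][95:270,60:215],None,fx=3,fy=3,interpolation=cv2.INTER_CUBIC)
cv2.imwrite("pics/za.png",a);cv2.imwrite("pics/zb.png",b)
# head top depth mask
z=f["range_z"]; v,u=np.mgrid[205:245,375:412]
pts=np.array([px2w(f,x,y,z=z[y,x]) for x,y in zip(u.ravel(),v.ravel())])
m=(pts[:,2]>68)
P=pts[m];print(len(P),np.median(P,0),P[:,:2].mean(0),cv2.minAreaRect(P[:,:2].astype(np.float32)))
# warmer outline
v,u=np.mgrid[90:280,50:220]
pts=np.array([px2w(f,x,y,z=z[y,x]) for x,y in zip(u.ravel(),v.ravel())])
P=pts[(abs(pts[:,2]-70)<6)];print(len(P),np.median(P,0),cv2.minAreaRect(P[:,:2].astype(np.float32)))
v,u=np.mgrid[190:260,310:475]
pts=np.array([px2w(f,x,y,z=z[y,x]) for x,y in zip(u.ravel(),v.ravel())])
P=pts[(abs(pts[:,2]-40)<7)];print(len(P),np.median(P,0),cv2.minAreaRect(P[:,:2].astype(np.float32)))
```

```text
214 [ 540.20508054 -264.09094474   77.41056733] [ 535.93949814 -258.93619913] ((469.054931640625, -169.17745971679688), (31.20606803894043, 270.3513488769531), 36.982948303222656)
13051 [614.80128134 193.92220968  71.36905744] ((622.0538940429688, 196.371826171875), (192.13571166992188, 250.74160766601562), 74.12713623046875)
4695 [ 538.54505066 -263.8321032    41.85195235] ((541.2342529296875, -265.300537109375), (70.91224670410156, 260.9049987792969), 6.063952922821045)
```

View pics/za.png

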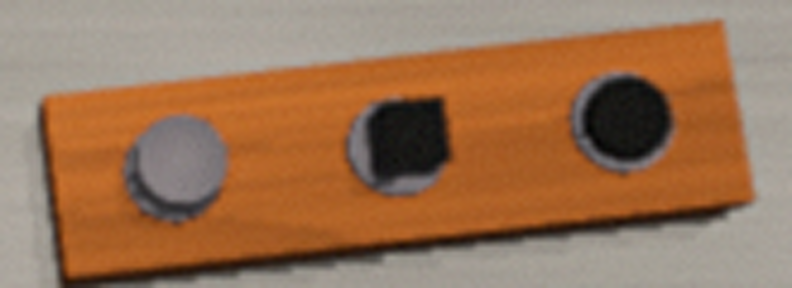

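View pics/zb.png

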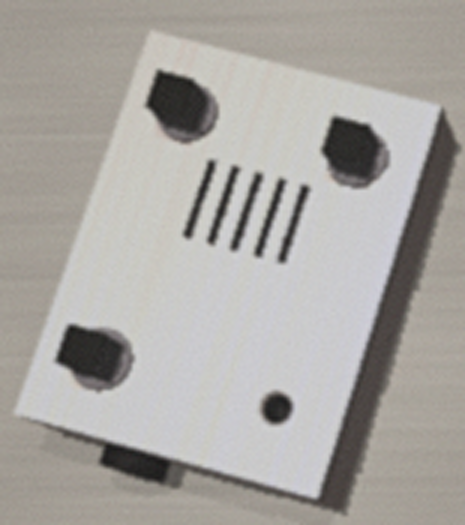

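```bash
cat >> h.py <<'E'
def go(target,yaw_y=None,s=None):
    """tool-frame shift & turn to world TCP target with tool down, tool y at azimuth yaw_y deg"""
    s=s or manip.get_state(); R=Rn.from_rotvec(s["tool_rot"]).as_matrix()
    d=R.T@(np.array(target)-s["ee_pos"])
    r=None
    if yaw_y is not None:
        a=np.radians(yaw_y); y=np.array([np.cos(a),np.sin(a),0]); z=np.array([0,0,-1.]); x=np.cross(y,z)
        r=np.degrees(Rn.from_matrix(R.T@np.c_[x,y,z]).as_rotvec()).round(2)
    return d.round(1),r
E
python3 - <<'E'
from h import *
f=manip.grab_frame("wrist"); print(f["mount"].round(3)); cv2.imwrite("pics/w0.png",f["pixels"]); print(f["K"])
print(go([520,-262,210],8))
E
```

```text
[[ 0.00000e+00 -9.48000e-01 -3.17000e-01  8.13540e+01]
 [ 1.00000e+00 -0.00000e+00  1.00000e-03 -4.23000e-01]
 [-1.00000e-03 -3.17000e-01  9.48000e-01 -1.43391e+02]
 [ 0.00000e+00  0.00000e+00  0.00000e+00  1.00000e+00]]
[[345.91046573   0.         278.96080161]
 [  0.         345.91046573 212.49984985]
 [  0.           0.           1.        ]]
(array([ 358.5, -166.2,   21.3]), array([  0.  ,   0.  , -72.74]))
```

View pics/w0.png

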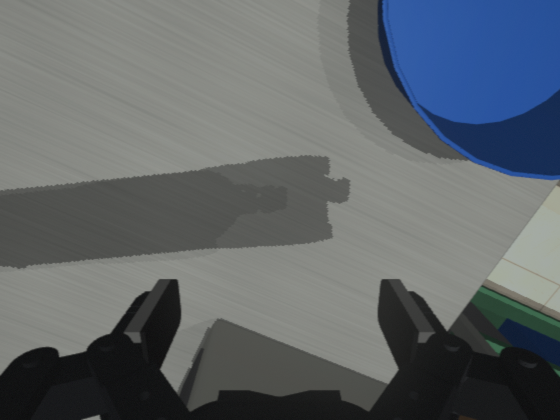

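Run:
```python
from h import *
print(go([541,-264,200],8))
```

```text
(array([ 376.6, -155.4,   31.3]), array([  0.  ,   0.  , -72.74]))
```

Request:
step_arm:
  series: "376.6 -155.4 30 0 0 -72.7 85; 376.6 -155.4 30 0 0 -72.7 85; 376.6 -155.4 30 0 0 -72.7 85; 376.6 -155.4 30 0 0 -72.7 85; 376.6 -155.4 30 0 0 -72.7 85"

```text
time_s: 1.75
ee_pos: [435.6, -379.3, 213.1]
tool_rot: [2.595, 1.769, -0.0]
ft_force: [1.1, -1.3, -0.6]
gripper_width: 0.997
```

Run:
```python
from h import *
s=manip.get_state();print(s["time_s"],s["ee_pos"],s["qpos"].round(2))
print(go([541,-264,200],8))
```

```text
1.75 [ 435.61056554 -379.33872026  213.12289156] [ 0.89  0.26 -0.3   1.6   0.08  1.29  0.2 ]
(array([145.9,  56. ,  13.1]), array([  0.03,   0.03, -29.43]))
```

Request:
step_arm:
  series: "145 56 13 0 0 -29.5 85; 145 56 13 0 0 -29.5 85; 145 56 13 0 0 -29.5 85; 145 56 13 0 0 -29.5 85; 145 56 13 0 0 -29.5 85"

```text
time_s: 2.25
ee_pos: [541.4, -265.0, 199.7]
tool_rot: [-2.061, -2.37, -0.001]
ft_force: [-0.3, -0.6, -0.3]
gripper_width: 0.995
```

Run:
```python
from h import *
s=manip.get_state();print(s["time_s"],s["ee_pos"],s["qpos"].round(2),s["joint_vel"].round(2),s["ft_force"])
f=wristRT(manip.grab_frame("wrist"),s); cv2.imwrite("pics/w1.png",f["pixels"]); np.savez("w1.npz",**f)
for n in ["foot_head","foot_nose"]:
  for d in manip.mark_of(n,"wrist"): print(n,d, px2w(f,*d["location"],zw=60))
```

```text
2.25 [ 541.41650991 -264.98656469  199.71210636] [ 0.74  0.34 -0.44  1.55  0.15  1.29  0.41] [ 0.04 -0.01  0.06  0.    0.    0.   -0.06] [-0.28227351 -0.62635561 -0.33476104]
foot_head {'location': [278.4, 195.2], 'conf': 0.97} [ 540.36352908 -262.47592275   60.        ]
```

View pics/w1.png

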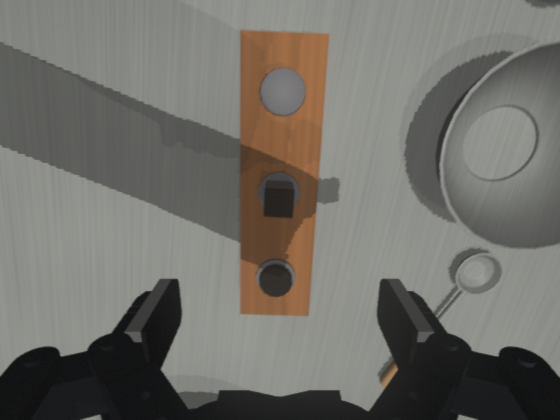

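Run:
```python
from h import *
f=dict(np.load("w1.npz"))
im=f["pixels"]; g=im.max(2)
c=im[160:235,240:320]
cv2.imwrite("pics/zw.png",cv2.resize(c,None,fx=8,fy=8,interpolation=cv2.INTER_NEAREST))
z=f["range_z"]
print(z[170:230:6,262:300:4].round(0))
for (u,v) in [(279,205),(279,180),(250,150),(279,186)]: print(u,v,px2w(f,u,v,z=z[v,u]))
v,u=np.mgrid[165:230,255:305]
pts=np.array([px2w(f,x,y,z=z[y,x]) for x,y in zip(u.ravel(),v.ravel())])
m=(pts[:,2]>72);P=pts[m]
print(len(P),P.mean(0),cv2.minAreaRect(P[:,:2].astype(np.float32)))
```

```text
[[306. 306. 307. 306. 305. 306. 308. 306. 306. 307.]
 [308. 304. 304. 303. 304. 304. 304. 304. 308. 308.]
 [304. 293. 292. 293. 295. 292. 296. 296. 306. 310.]
 [307. 274. 274. 276. 275. 275. 276. 276. 306. 307.]
 [308. 275. 276. 276. 276. 277. 276. 276. 277. 309.]
 [311.   0. 277. 278. 277. 277. 277. 278. 310. 316.]
 [317. 278. 279. 279. 278. 279. 280. 278. 317. 317.]
 [319. 281. 281. 279. 282. 280. 281. 280. 318. 319.]
 [322. 320. 320. 320. 321. 321. 320. 320. 320. 321.]
 [322. 322. 322. 322. 322. 322. 321. 321. 323. 322.]]
279 205 [ 541.35249207 -265.88665811   76.74598912]
279 180 [ 539.43344691 -252.17239933   47.72405853]
250 150 [ 511.09736207 -230.61359861   42.51599309]
279 186 [ 539.39926343 -251.97316126   69.98515994]
881 [ 540.42442546 -261.54073791   81.59927832] ((537.9556884765625, -229.7791290283203), (23.934947967529297, 92.39295959472656), 4.507545471191406)
```

View pics/zw.png

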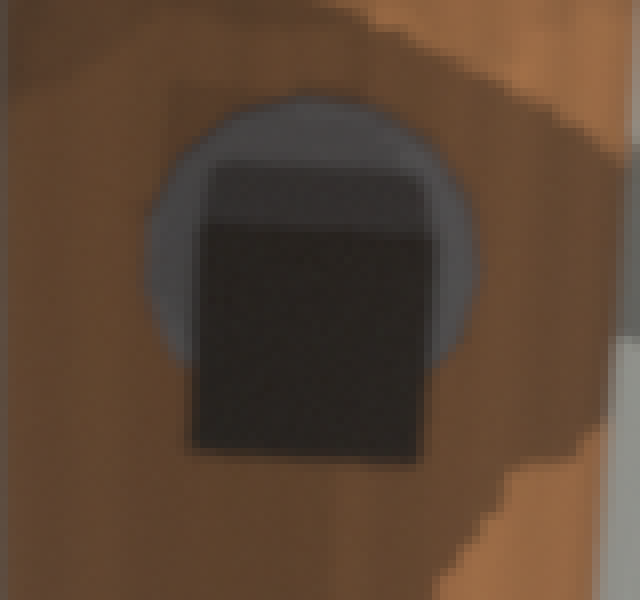

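Run:
```python
from h import *
f=dict(np.load("w1.npz"))
C=np.array([px2w(f,240+x/8-.5,160+y/8-.5,zw=76) for x,y in [(201,225),(435,234),(422,462),(190,450)]])
print(C.round(1),C.mean(0))
for i in range(4):
    d=C[(i+1)%4]-C[i]; print(np.linalg.norm(d),np.degrees(np.arctan2(d[1],d[0])))
# flange ellipse check at z=44: left 145, right 478 in row ~260
for x,y in [(145,262),(478,262),(312,97)]: print(px2w(f,240+x/8-.5,160+y/8-.5,zw=44))
print(go([541,-264,52],5))
```

```text
[[ 528.1 -253.4   76. ]
 [ 551.2 -251.1   76. ]
 [ 553.6 -275.    76. ]
 [ 529.9 -277.    76. ]] [ 540.69533876 -264.11174367   76.        ]
23.29092525649624 5.725368269532419
24.051061656726386 -84.38892936641042
23.740843645981283 -175.14032951557522
23.697494801192374 94.52801787554826
[ 522.18251433 -266.77976065   44.        ]
[ 559.04850864 -261.60244954   44.        ]
[ 538.0756923  -245.65463721   44.        ]
(array([  4.7,   2.3, 148. ]), array([-0.03,  0.05,  2.47]))
```

Request:
step_arm:
  series: "4.5 2.4 40 0 0 2.4 50; 4.5 2.4 80 0 0 2.4 50; 4.5 2.4 110 0 0 2.4 50; 4.5 2.4 110 0 0 2.4 50"

```text
time_s: 2.8
ee_pos: [538.5, -263.0, 86.0]
tool_rot: [-2.116, -2.313, 0.004]
ft_force: [-0.5, -1.0, 0.6]
gripper_width: 0.582
```

Run:
```python
from h import *
s=manip.get_state();print(s["time_s"],s["ee_pos"],s["qpos"].round(2),s["joint_vel"].round(2),s["ft_force"])
print(go([540.7,-264.1,51.5],5.1))
f=wristRT(manip.grab_frame("wrist"),s); cv2.imwrite("pics/w2.png",f["pixels"])
```

```text
2.8 [ 538.53874406 -262.99612141   85.97965799] [ 0.71  0.44 -0.42  1.67  0.2   1.09  0.33] [ 0.   -0.05 -0.02 -0.08 -0.02  0.07  0.02] [-0.54476452 -1.00787845  0.62380907]
(array([-1.4,  2.3, 34.5]), array([-0.37, -0.17,  0.01]))
```

View pics/w2.png

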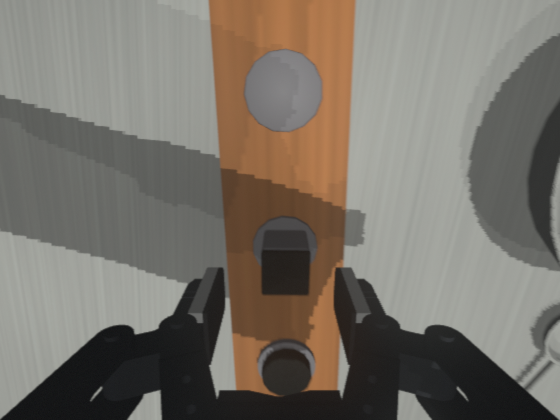

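Request:
step_arm:
  series: "-1.0 2.0 15 0 0 0 50; -1.0 2.0 15 0 0 0 50; -1.0 2.0 15 0 0 0 50"

```text
time_s: 3.15
ee_pos: [544.6, -263.5, 75.8]
tool_rot: [2.116, 2.321, 0.0]
ft_force: [-0.1, -0.4, 1.1]
gripper_width: 0.588
```

Run:
```python
from h import *
s=manip.get_state();print(s["time_s"],s["ee_pos"],s["joint_vel"].round(2),s["ft_force"])
print(go([540.7,-264.1,51.5],5.1))
f=wristRT(manip.grab_frame("wrist"),s); 
c=f["pixels"][180:380,160:420]; cv2.imwrite("pics/w3.png",cv2.resize(c,None,fx=3,fy=3))
s=manip.get_state();print(s["time_s"],s["ee_pos"])
```

```text
3.15 [ 544.5855845  -263.47759149   75.84352273] [-0.   -0.01 -0.   -0.   -0.    0.    0.  ] [-0.08354209 -0.36141464  1.05868464]
(array([-0.2, -3.9, 24.3]), array([0.05, 0.04, 0.2 ]))
3.2 [ 544.69942222 -263.39970763   76.00921431]
```

View pics/w3.png

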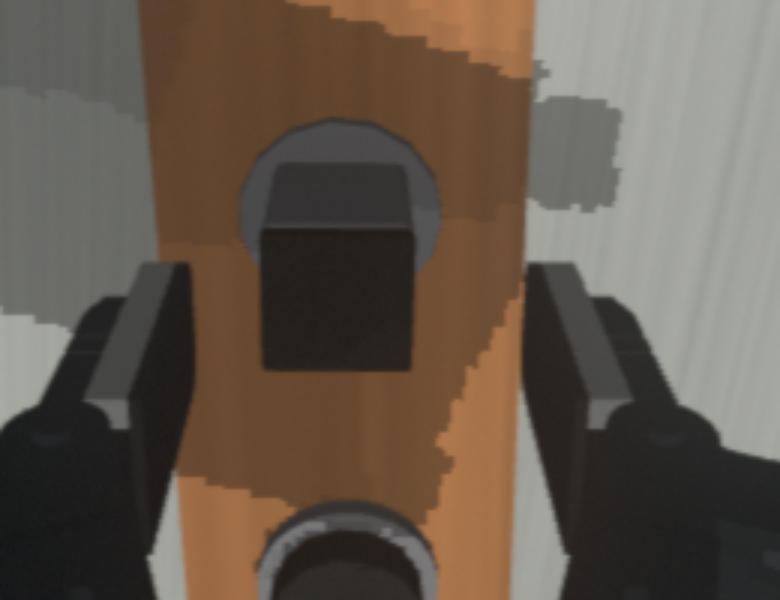

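Request:
step_arm:
  series: "-0.2 -4 12 0 0 0.2 50; -0.2 -4 24.3 0 0 0.2 50; -0.2 -4 24.3 0 0 0.2 50; -0.2 -4 24.3 0 0 0.2 50"
  force: 60

```text
time_s: 3.6
ee_pos: [539.9, -263.4, 50.1]
tool_rot: [-2.119, -2.318, 0.0]
ft_force: [0.1, 0.3, -0.5]
gripper_width: 0.583
```

Run:
```python
from h import *
s=manip.get_state();print(s["time_s"],s["ee_pos"],s["joint_vel"].round(2),s["ft_force"],s["qpos"])
print(go([540.7,-264.1,51.5],5.1))
```

```text
3.6 [ 539.87449901 -263.43168263   50.05899304] [-0.   -0.01 -0.   -0.02 -0.    0.    0.  ] [ 0.06146207  0.27722497 -0.53978074] [ 0.70684598  0.47657727 -0.41057027  1.69714603  0.2170975   1.01418281
  0.31107117]
(array([-0.7,  0.8, -1.4]), array([-0.05, -0.04,  0.03]))
```

Request:
step_arm:
  series: "-0.5 0.7 -1.4 0 0 0 50; -0.5 0.7 -1.4 0 0 0 35; -0.5 0.7 -1.4 0 0 0 15; -0.5 0.7 -1.4 0 0 0 10; -0.5 0.7 -1.4 0 0 0 10"
  force: 60

```text
time_s: 4.1
ee_pos: [541.5, -264.2, 52.7]
tool_rot: [2.119, 2.318, 0.001]
ft_force: [-0.3, 0.9, 5.1]
gripper_width: 0.269
```

Request:
step_arm:
  series: "0 0 0 0 0 0 10; 0 0 0 0 0 0 10"

```text
time_s: 4.3
ee_pos: [541.5, -264.2, 52.7]
tool_rot: [2.119, 2.318, 0.001]
ft_force: [-0.2, -0.5, 6.1]
gripper_width: 0.265
```

Run:
```python
from h import *
s=manip.get_state();print(s["time_s"],s["ee_pos"],s["tool_rot"],s["ft_force"],s["moment"],s["gripper_width"]*85.4)
f=wristRT(manip.grab_frame("wrist"),s); 
c=f["pixels"][180:420,130:430]; cv2.imwrite("pics/w4.png",cv2.resize(c,None,fx=2.5,fy=2.5))
```

```text
4.3 [ 541.50340643 -264.19930529   52.71055302] [2.11898369e+00 2.31774994e+00 6.17947794e-04] [-0.20444375 -0.50978051  6.14542391] [0.03330497 0.03401271 0.03196227] 22.59584060745405
```

View pics/w4.png

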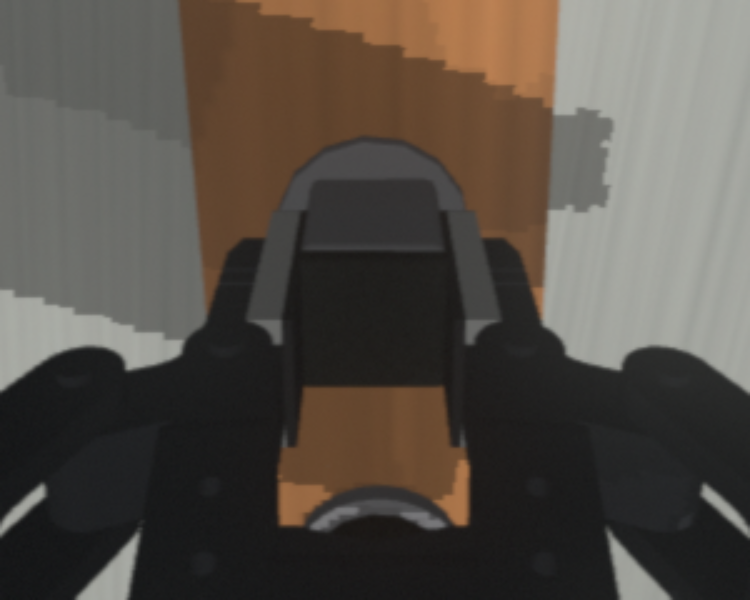

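Request:
step_arm:
  series: "0 0 -15 0 0 0 10; 0 0 -40 0 0 0 10; 0 0 -80 0 0 0 10; 0 0 -120 0 0 0 10; 0 0 -120 0 0 0 10"

```text
time_s: 4.85
ee_pos: [543.5, -264.8, 178.8]
tool_rot: [2.114, 2.312, 0.004]
ft_force: [-0.1, 0.2, -1.2]
gripper_width: 0.266
```

Run:
```python
from h import *
f=dict(np.load("top0.npz"))
z=f["range_z"]
v,u=np.mgrid[90:280,50:220]
pts=np.array([px2w(f,x,y,z=z[y,x]) for x,y in zip(u.ravel(),v.ravel())])
P=pts[(abs(pts[:,2]-70)<6)]; (c,sz,a)=cv2.minAreaRect(P[:,:2].astype(np.float32))
print(c,sz,a)
for th in [a,a+90,a+180,a+270]:
    t=np.radians(th);R=np.array([[np.cos(t),-np.sin(t)],[np.sin(t),np.cos(t)]]);print(th,np.array(c)+R@[-80,-55])
# hole dark blob
g=f["pixels"].max(2)[222:242,142:162].astype(int); 
w=np.clip(110-g,0,None);V,U=np.mgrid[222:242,142:162];uu,vv=(w*U).sum()/w.sum(),(w*V).sum()/w.sum();print(uu,vv,px2w(f,uu,vv,zw=70))
s=manip.get_state();print(s["time_s"],s["ee_pos"],s["ft_force"],s["gripper_width"]*85.4)
print(go([520,110,185],62),s["qpos"])
```

```text
(622.0538940429688, 196.371826171875) (192.13571166992188, 250.74160766601562) 74.12713623046875
74.12713623046875 [653.07650117 104.37944688]
164.12713623046875 [714.04627333 227.39443329]
254.12713623046875 [591.03128692 288.36420546]
344.12713623046875 [530.06151475 165.34921905]
151.82269155206288 230.67092337917487 [529.88578954 165.62281352  70.        ]
4.85 [ 543.53590463 -264.82420539  178.77596918] [-0.05422438  0.1899482  -1.2498887 ] 22.695485567918862
(array([375.4,  10.1,  -7.9]), array([  0.27,   0.46, -56.87])) [ 0.7286295   0.34809697 -0.43597764  1.5775687   0.1542031   1.24095725
  0.35641147]
```

Run:
```python
from h import *
print(go([530,165.5,180],62))
```

```text
(array([429.8,  25. ,  -3. ]), array([  0.27,   0.46, -56.87]))
```

Request:
step_arm:
  series: "430 25 -3 0.3 0.4 -57 10; 430 25 -3 0.3 0.4 -57 10; 430 25 -3 0.3 0.4 -57 10; 430 25 -3 0.3 0.4 -57 10; 430 25 -3 0.3 0.4 -57 10"

```text
time_s: 5.35
ee_pos: [532.3, -12.4, 173.9]
tool_rot: [-1.112, -2.931, 0.0]
ft_force: [1.2, -0.4, -1.2]
gripper_width: 0.269
```

Run:
```python
from h import *
s=manip.get_state();print(s["time_s"],s["ee_pos"],s["ft_force"],s["gripper_width"]*85.4,s["qpos"])
print(go([530,165.5,180],62))
```

```text
5.35 [532.25043822 -12.42934881 173.9121274 ] [ 1.24858988 -0.36467866 -1.22065778] 22.937982269045886 [ 0.54516502  0.24251784 -0.68727723  1.74729086  0.16006025  1.21548588
  0.66092169]
(array([119.7, 131.6,  -5.7]), array([ -0.1 ,  -0.36, -13.56]))
```

Request:
step_arm:
  series: "119 131 -6 0 -0.3 -13.6 10; 119 131 -6 0 -0.3 -13.6 10; 119 131 -6 0 -0.3 -13.6 10; 119 131 -6 0 -0.3 -13.6 10; 119 131 -6 0 -0.3 -13.6 10"

```text
time_s: 5.85
ee_pos: [530.5, 168.0, 180.7]
tool_rot: [-0.756, -3.047, -0.002]
ft_force: [-0.8, 0.1, -1.3]
gripper_width: 0.27
```

Request:
step_arm:
  series: "0 0 0 0 0 0 10; 0 0 0 0 0 0 10"

```text
time_s: 6.05
ee_pos: [532.2, 161.1, 180.0]
tool_rot: [-0.77, -3.044, 0.003]
ft_force: [0.2, 0.3, -0.8]
gripper_width: 0.269
```

Run:
```python
from h import *
s=manip.get_state();print(s["time_s"],s["ee_pos"],s["tool_rot"],s["ft_force"],s["gripper_width"]*85.4,s["qpos"],s["joint_vel"].round(2))
print(go([530,165.5,180],62))
f=wristRT(manip.grab_frame("wrist"),s); cv2.imwrite("pics/w5.png",f["pixels"]); np.savez("w5.npz",**f,ee=s["ee_pos"],rot=s["tool_rot"])
for n in ["hole","foot_head","foot_nose"]:
  for d in manip.mark_of(n,"wrist"): print(n,d, px2w(f,*d["location"],zw=70))
```

```text
6.05 [532.15275107 161.14016759 180.0103686 ] [-7.70360416e-01 -3.04394508e+00  2.65261252e-03] [ 0.20448515  0.28695731 -0.76839141] 22.989247942064768 [ 0.29813443  0.31633462 -0.79976712  1.6795984   0.23758144  1.24881468
  0.52183257] [ 0.01 -0.    0.   -0.   -0.   -0.   -0.  ]
(array([4. , 2.8, 0. ]), array([-0.12, -0.07, -0.4 ]))
hole {'location': [288.0, 205.2], 'conf': 0.9} [532.5649218  168.54334149  70.        ]
foot_head {'location': [280.4, 288.4], 'conf': 0.79} [593.68618703 128.97839615  70.        ]
foot_head {'location': [353.2, 246.2], 'conf': 0.46} [587.52415265 198.28640832  70.        ]
```

View pics/w5.png

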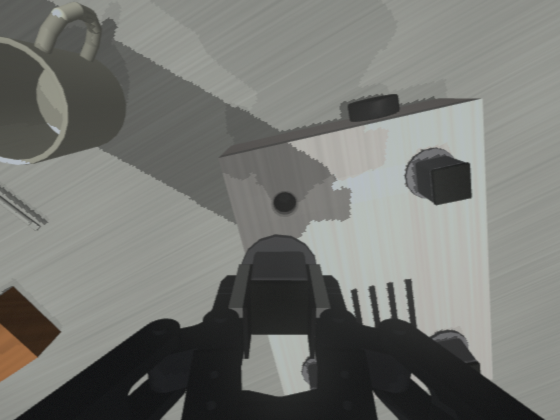

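```bash
cat >> h.py <<'E'
def blob(f,u0,v0,r=14,th=60,pic=None):
    im=f["pixels"]; g=im[v0-r:v0+r+1,u0-r:u0+r+1].max(2)
    if pic: cv2.imwrite(pic,cv2.resize(im[v0-2*r:v0+2*r+1,u0-2*r:u0+2*r+1],None,fx=8,fy=8,interpolation=cv2.INTER_NEAREST))
    n,l,st,c=cv2.connectedComponentsWithStats((g<th).astype(np.uint8))
    return [(st[i].tolist(),(c[i]+[u0-r,v0-r]).round(2).tolist()) for i in range(1,n) if st[i][4]>20]
E
python3 - <<'E'
from h import *
f=dict(np.load("w5.npz"))
print(f["pixels"][202,268:302].max(1))
for th in (50,60,70):
  b=blob(f,284,202,th=th,pic="pics/h5.png");print(b)
  for st,c in b: 
    p=px2w(f,*c,zw=70); R=Rn.from_rotvec(f["rot"]).as_matrix(); print(p,R.T@(p-f["ee"]))
E
```

```text
[128 128 127 115  97  72  47  41  41  42  42  42  42  43  44  44  44  45
  46  45  43  44  44  43  43  44  43  53  82 100 112 122 125 126]
[([4, 5, 21, 19, 308], [284.29, 201.75])]
[528.77865069 167.34034665  70.        ] [  5.78391777   4.07420521 110.00934106]
[([4, 4, 22, 20, 343], [284.34, 201.79])]
[528.82494434 167.35894937  70.        ] [  5.75204655   4.11258976 110.00922375]
[([4, 4, 22, 20, 362], [284.41, 201.86])]
[528.89961229 167.37973261  70.        ] [  5.69625422   4.16638968 110.00904585]
```

View pics/h5.png

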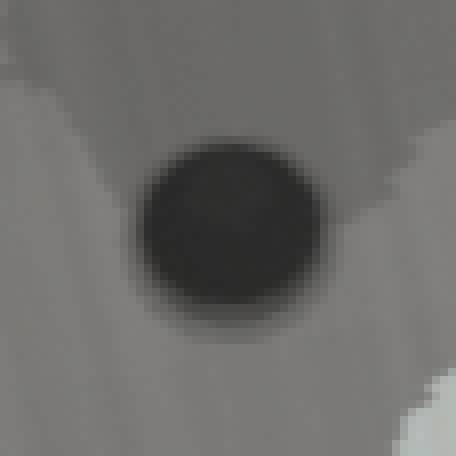

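Request:
step_arm:
  series: "4.5 4.3 30 0 0 0 10; 4.5 4.3 30 0 0 0 10; 4.5 4.3 30 0 0 0 10; 4.5 4.3 30 0 0 0 10"

```text
time_s: 6.65
ee_pos: [530.7, 168.5, 151.4]
tool_rot: [-0.769, -3.046, 0.0]
ft_force: [0.4, -0.6, -1.4]
gripper_width: 0.271
```

Run:
```python
from h import *
s=manip.get_state();print(s["time_s"],s["ee_pos"],s["ft_force"],s["joint_vel"].round(2))
f=wristRT(manip.grab_frame("wrist"),s); np.savez("w6.npz",**f,ee=s["ee_pos"],rot=s["tool_rot"])
u,v=w2px(f,[529.4,166.5,70]);print(u,v)
cv2.imwrite("pics/w6.png",cv2.resize(f["pixels"][170:320,200:360],None,fx=4.5,fy=4.5,interpolation=cv2.INTER_NEAREST))
s=manip.get_state();print(s["time_s"],s["ee_pos"])
f=manip.grab_frame("top"); np.savez("top6.npz",**f)
f=manip.grab_frame("scene"); np.savez("scene6.npz",**f); u,v=w2px(f,[529.4,166.5,90]).astype(int);print(u,v)
cv2.imwrite("pics/s6.png",cv2.resize(f["pixels"][v-80:v+50,u-80:u+80],None,fx=4.5,fy=4.5))
```

```text
6.65 [530.68847775 168.50638506 151.40063793] [ 0.37300682 -0.63959962 -1.38866013] [ 0. -0. -0. -0.  0. -0. -0.]
275.51093048878244 221.45900456587873
6.7 [530.75786757 168.54602028 151.47024641]
382 163
```

View pics/w6.png

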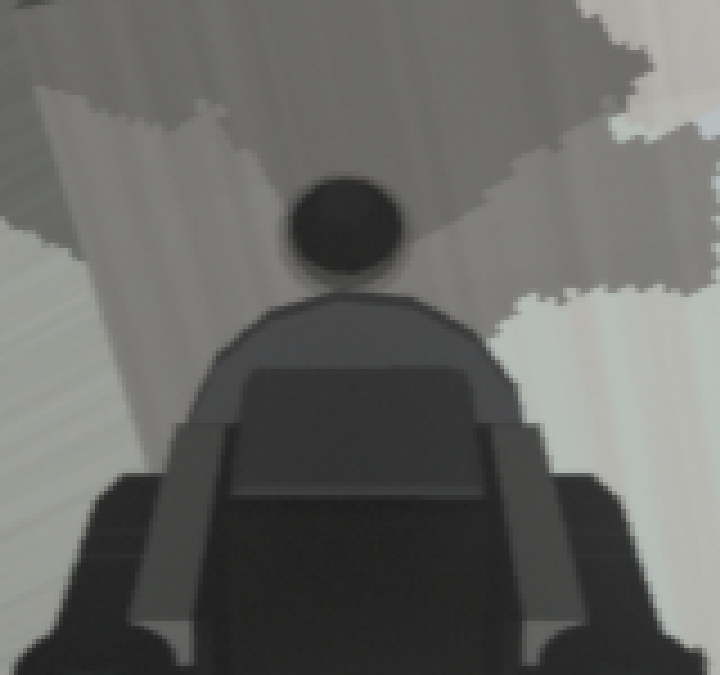

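View pics/s6.png

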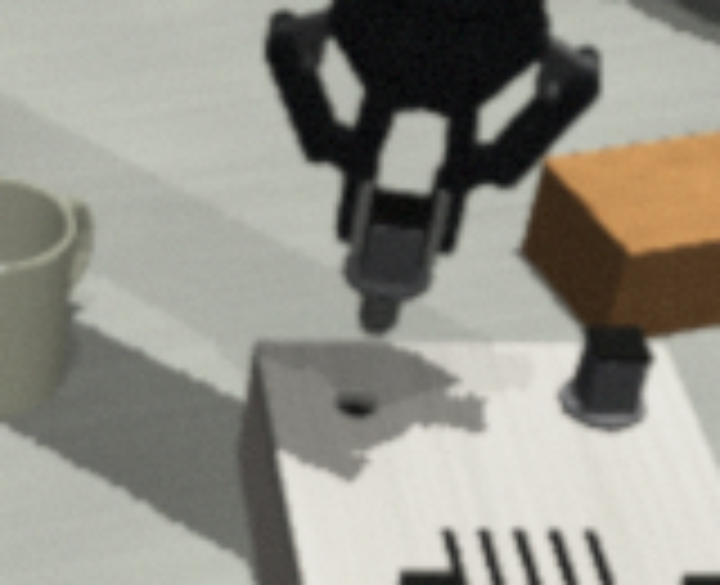

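Run:
```python
from h import *
f=dict(np.load("w6.npz")); M=np.array(f["mount"])
def tool(u,v,zt):
    r=np.linalg.inv(f["K"])@[u,v,1]; d=M[:3,:3]@r; c=M[:3,3]; return c+d*(zt-c[2])/d[2]
px=lambda x,y:(200+x/4.5-.5,170+y/4.5-.5)
print("flange edge top",tool(*px(346,292),8.7), "L",tool(*px(190,420),8.7),"R",tool(*px(523,420),8.7))
print("hole",tool(*px(346,230),81.45),"edges",tool(*px(346,173),81.45),tool(*px(346,287),81.45),tool(*px(285,230),81.45),tool(*px(407,230),81.45))
print("head top near edge",tool(*px(233,497),-23.3),tool(*px(485,497),-23.3), tool(*px(247,368),8.7),tool(*px(468,368),8.7))
```

```text
flange edge top [20.08103454 -1.15734012  8.7       ] L [  5.13945167 -18.08808624   8.7       ] R [ 5.15371741 17.97765074  8.7       ]
hole [ 0.76238162 -1.75736471 81.45      ] edges [ 9.9494838  -1.73656218 81.45      ] [-8.65447578 -1.77868748 81.45      ] [  0.75947926 -11.1224211   81.45      ] [ 0.76528384  7.60722713 81.45      ]
head top near edge [ 13.86374412 -10.76193897 -23.3       ] [ 13.8732272   11.17015125 -23.3       ] [ 11.31248787 -11.77544036   8.7       ] [11.32127402 11.88207935  8.7       ]
```

Request:
step_arm:
  series: "0.5 -1.7 14 0 0 0 10; 0.5 -1.7 28 0 0 0 10; 0.5 -1.7 28 0 0 0 10; 0.5 -1.7 28 0 0 0 10"

```text
time_s: 7.2
ee_pos: [528.4, 167.4, 121.6]
tool_rot: [-0.767, -3.044, 0.002]
ft_force: [-0.2, 0.6, -0.8]
gripper_width: 0.27
```

Run:
```python
from h import *
s=manip.get_state();print(s["time_s"],s["ee_pos"],s["tool_rot"],s["ft_force"],s["joint_vel"].round(2))
f=dict(np.load("w6.npz"))
R=Rn.from_rotvec(f["rot"]).as_matrix()
tgt=f["ee"]+R@np.array([0.5,-1.7,0]); print("target",tgt,R[:,2], go([tgt[0],tgt[1],s["ee_pos"][2]],62))
f=wristRT(manip.grab_frame("wrist"),s)
cv2.imwrite("pics/w7.png",cv2.resize(f["pixels"][170:320,200:360],None,fx=4.5,fy=4.5,interpolation=cv2.INTER_NEAREST))
f=manip.grab_frame("scene");u,v=382,163
cv2.imwrite("pics/s7.png",cv2.resize(f["pixels"][v-80:v+50,u-80:u+80],None,fx=4.5,fy=4.5))
```

```text
7.2 [528.36158616 167.35917326 121.57351879] [-7.66947256e-01 -3.04370455e+00  1.56030691e-03] [-0.23213314  0.55699946 -0.78285249] [ 0.   -0.01 -0.01 -0.02 -0.    0.    0.  ]
target [529.4417664  167.24713504 151.40104937] [-3.45738958e-04  1.55644610e-05 -9.99999940e-01] (array([-1. ,  0.4, -0. ]), array([-0.09, -0.14, -0.29]))
```

View pics/s7.png

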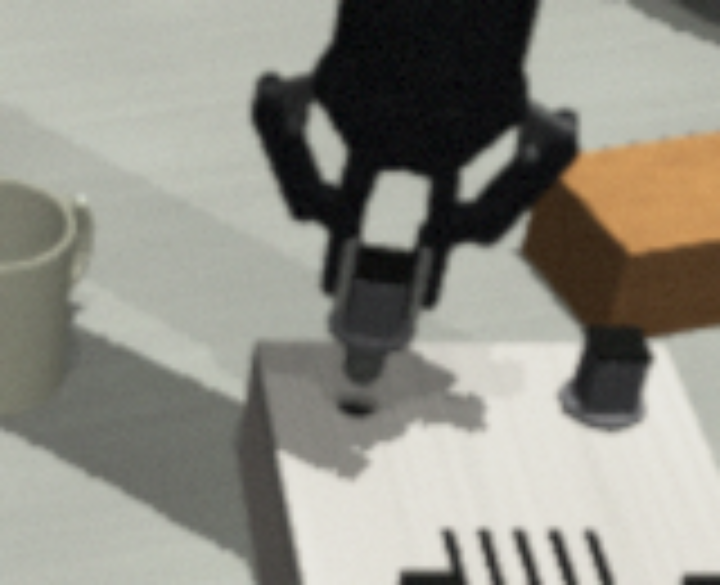

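View pics/w7.png

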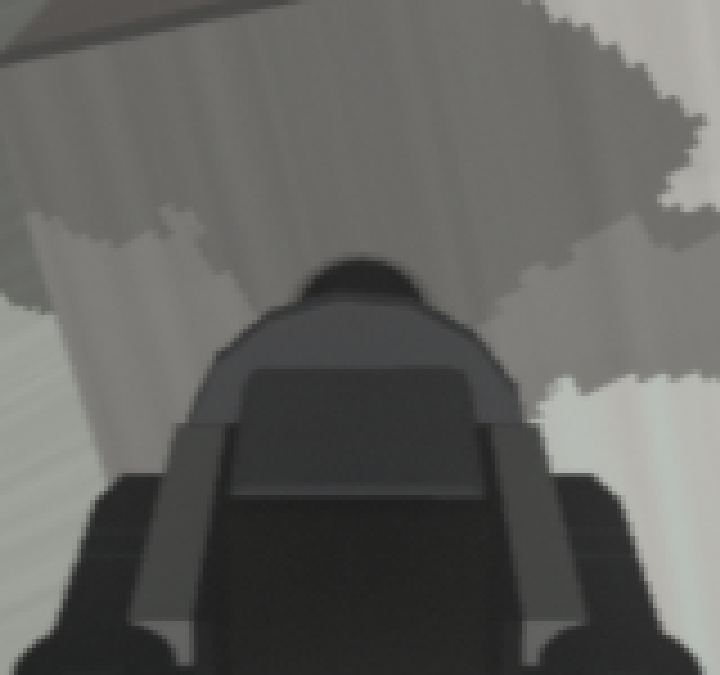

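Request:
step_arm:
  series: "-1 0.4 3 0 0 0 10; -1 0.4 6 0 0 0 10; -1 0.4 6 0 0 0 10"

```text
time_s: 7.6
ee_pos: [529.7, 167.1, 115.9]
tool_rot: [-0.768, -3.044, 0.001]
ft_force: [-0.0, -0.3, -1.5]
gripper_width: 0.27
```

Run:
```python
from h import *
s=manip.get_state();print(s["time_s"],s["ee_pos"],s["tool_rot"],s["ft_force"],s["joint_vel"].round(2))
print(go([529.44,167.25,s["ee_pos"][2]]))
f=manip.grab_frame("scene");u,v=382,163
cv2.imwrite("pics/s8.png",cv2.resize(f["pixels"][v-60:v+40,u-60:u+60],None,fx=6,fy=6))
```

```text
7.6 [529.69299326 167.14705444 115.8610799 ] [-7.67672935e-01 -3.04442400e+00  1.34991362e-03] [-0.02260889 -0.32920964 -1.47365957] [ 0.   -0.   -0.   -0.   -0.    0.01  0.  ]
(array([ 0.3, -0. ,  0. ]), None)
```

View pics/s8.png

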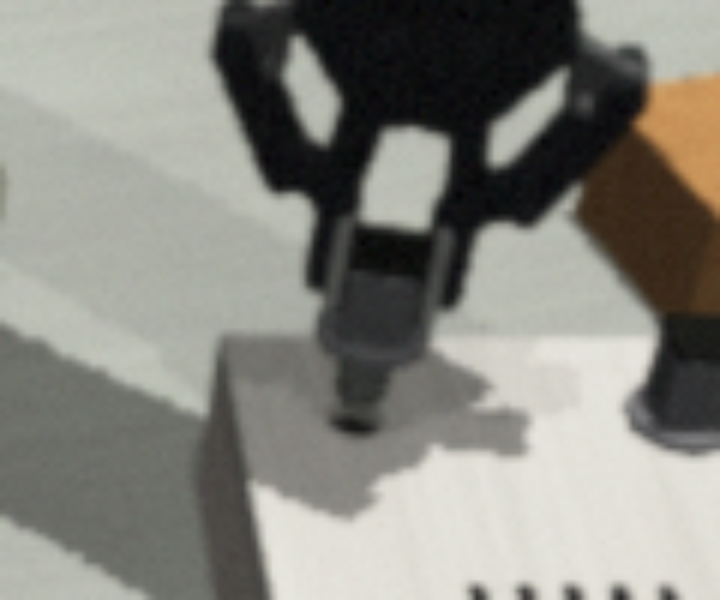

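Request:
step_arm:
  series: "0.2 0 3 0 0 0 10; 0.2 0 5 0 0 0 10; 0.2 0 5 0 0 0 10"

```text
time_s: 7.95
ee_pos: [529.5, 167.3, 110.9]
tool_rot: [-0.768, -3.044, 0.001]
ft_force: [-0.2, 0.2, -1.6]
gripper_width: 0.267
```

Request:
step_arm:
  series: "0 0 2 0 0 0 10; 0 0 4 0 0 0 10; 0 0 4 0 0 0 10"

```text
time_s: 8.25
ee_pos: [529.5, 167.3, 107.0]
tool_rot: [-0.768, -3.045, 0.001]
ft_force: [0.8, -0.5, -1.8]
gripper_width: 0.27
```

Request:
step_arm:
  series: "0 0 3 0 0 0 10; 0 0 6 0 0 0 10; 0 0 7 0 0 0 10; 0 0 7 0 0 0 10"

```text
time_s: 8.65
ee_pos: [529.6, 167.2, 100.0]
tool_rot: [-0.768, -3.045, 0.001]
ft_force: [0.6, -1.3, -1.9]
gripper_width: 0.269
```

Request:
step_arm:
  series: "0 0 1 0 0 0 10; 0 0 2 0 0 0 10; 0 0 2 0 0 0 10"

```text
time_s: 8.95
ee_pos: [530.0, 167.2, 98.4]
tool_rot: [-0.768, -3.045, 0.001]
ft_force: [1.8, -1.6, -0.1]
gripper_width: 0.265
```

Request:
step_arm:
  series: "0 0 0.7 0 0 0 10; 0 0 1.5 0 0 0 10; 0 0 1.5 0 0 0 10"

```text
time_s: 9.25
ee_pos: [530.3, 167.0, 97.2]
tool_rot: [-0.769, -3.046, 0.001]
ft_force: [2.1, -3.1, 5.1]
gripper_width: 0.268
```

Request:
step_arm:
  series: "0 0 0.5 0 0 0 10; 0 0 1 0 0 0 10; 0 0 1 0 0 0 10"

```text
time_s: 9.55
ee_pos: [530.4, 166.9, 96.7]
tool_rot: [0.769, 3.046, -0.001]
ft_force: [0.2, -4.6, 9.0]
gripper_width: 0.267
```

Request:
step_arm:
  series: "-0.4 -0.7 0.5 0 0 0 10; -0.4 -0.7 0.5 0 0 0 10; -0.4 -0.7 0.5 0 0 0 10"
  force: 90

```text
time_s: 9.85
ee_pos: [530.5, 166.8, 96.6]
tool_rot: [0.768, 3.046, 0.0]
ft_force: [-0.0, -3.2, 13.7]
gripper_width: 0.261
```

Run:
```python
from h import *
s=manip.get_state();print(s["time_s"],s["ee_pos"],s["tool_rot"],s["ft_force"],s["moment"],s["qpos"])
f=wristRT(manip.grab_frame("wrist"),s)
cv2.imwrite("pics/w9.png",cv2.resize(f["pixels"][170:320,200:360],None,fx=4.5,fy=4.5,interpolation=cv2.INTER_NEAREST))
f=manip.grab_frame("scene");u,v=382,163
cv2.imwrite("pics/s9.png",cv2.resize(f["pixels"][v-60:v+40,u-60:u+60],None,fx=6,fy=6))
```

```text
9.85 [530.50019697 166.78798825  96.62024737] [7.68135693e-01 3.04570404e+00 2.24971443e-05] [-0.03358249 -3.16491598 13.69257963] [-0.8663267   0.1884681   0.05722609] [ 0.25692916  0.4048313  -0.77158091  1.76905563  0.31447769  1.09488927
  0.45625183]
```

View pics/s9.png

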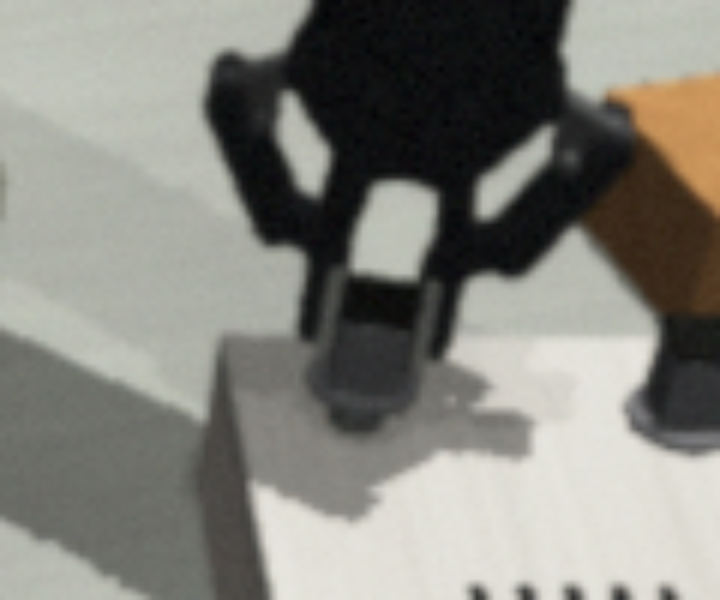

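View pics/w9.png

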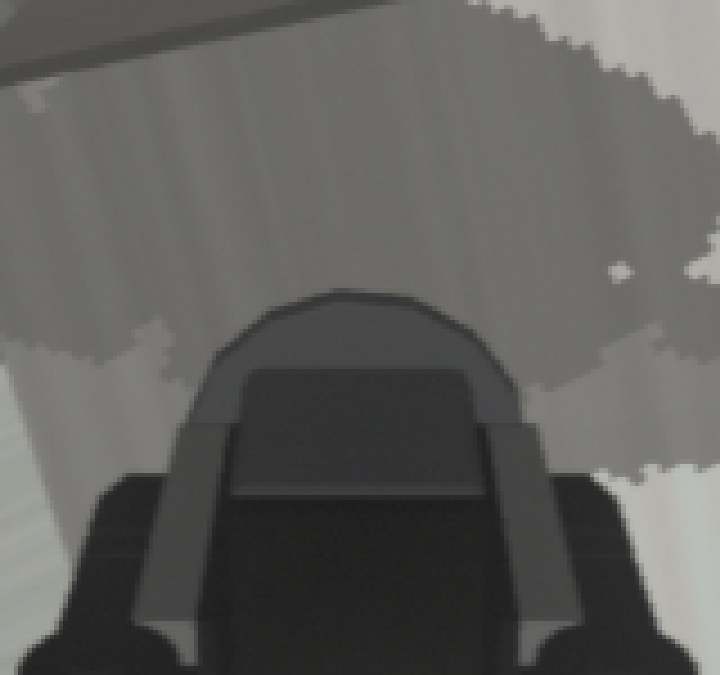

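Request:
step_arm:
  series: "0 0 0.2 0 0 0 10; 0 0 0.3 0 0 4 10; 0 0 0.4 0 0 8 10; 0 0 0.55 0 0 12 10"

```text
time_s: 10.35
ee_pos: [530.5, 166.7, 96.1]
tool_rot: [1.086, 2.947, -0.0]
ft_force: [-2.1, -3.6, 15.1]
gripper_width: 0.259
```

Request:
step_arm:
  series: "0 0 0.25 0 0 5 10; 0 0 0.42 0 0 10 10; 0 0 0.6 0 0 15 10; 0 0 0.77 0 0 20 10; 0 0 0.95 0 0 25 10"

```text
time_s: 10.85
ee_pos: [530.4, 166.7, 95.3]
tool_rot: [1.699, 2.642, 0.0]
ft_force: [-1.9, -3.7, 14.9]
gripper_width: 0.265
```

Run:
```python
from h import *
s=manip.get_state();print(s["time_s"],s["ee_pos"],s["tool_rot"],s["ft_force"],s["moment"],s["qpos"])
R=Rn.from_rotvec(s["tool_rot"]).as_matrix(); print(np.degrees(np.arctan2(R[1,1],R[0,1])),R[:,2])
```

```text
10.85 [530.43979588 166.7414094   95.26195362] [1.69939643e+00 2.64163075e+00 3.01895731e-05] [-1.85926951 -3.71448429 14.88790572] [-1.01275981  0.48282875  0.07896746] [ 0.1669308   0.37611912 -0.65754485  1.7746699   0.2582011   1.07784348
 -0.15269483]
24.492565341612302 [ 4.71302376e-04 -2.80338361e-04 -9.99999850e-01]
```

Request:
step_arm:
  series: "0 0 0.3 0 0 5 10; 0 0 0.48 0 0 10 10; 0 0 0.65 0 0 15 10; 0 0 0.83 0 0 20 10; 0 0 1.0 0 0 25 10"

```text
time_s: 11.35
ee_pos: [530.4, 166.8, 94.4]
tool_rot: [2.231, 2.211, 0.0]
ft_force: [-2.4, -3.7, 15.6]
gripper_width: 0.264
```

Request:
step_arm:
  series: "0 0 0.25 0 0 5 10; 0 0 0.42 0 0 10 10; 0 0 0.6 0 0 15 10; 0 0 0.77 0 0 20 10; 0 0 0.92 0 0 25 10"

```text
time_s: 11.85
ee_pos: [530.4, 166.8, 93.5]
tool_rot: [2.657, 1.676, 0.0]
ft_force: [-2.7, -3.7, 16.4]
gripper_width: 0.259
```

Run:
```python
from h import *
s=manip.get_state();print(s["time_s"],s["ee_pos"],s["tool_rot"],s["ft_force"],s["moment"],s["qpos"])
R=Rn.from_rotvec(s["tool_rot"]).as_matrix(); print(np.degrees(np.arctan2(R[1,1],R[0,1])),R[:,2])
f=wristRT(manip.grab_frame("wrist"),s)
cv2.imwrite("pics/w10.png",cv2.resize(f["pixels"][170:320,200:360],None,fx=4.5,fy=4.5,interpolation=cv2.INTER_NEAREST))
```

```text
11.85 [530.36186455 166.7951171   93.47018053] [2.65667854e+00 1.67614523e+00 3.51848461e-04] [-2.69907587 -3.7327444  16.39954176] [-0.98927933  0.64153242  0.14169143] [ 0.04957623  0.34878514 -0.51382533  1.78226758  0.1940825   1.06047225
 -0.97888251]
-25.502903103143467 [ 3.76352767e-04 -1.76686020e-04 -9.99999914e-01]
```

View pics/w10.png

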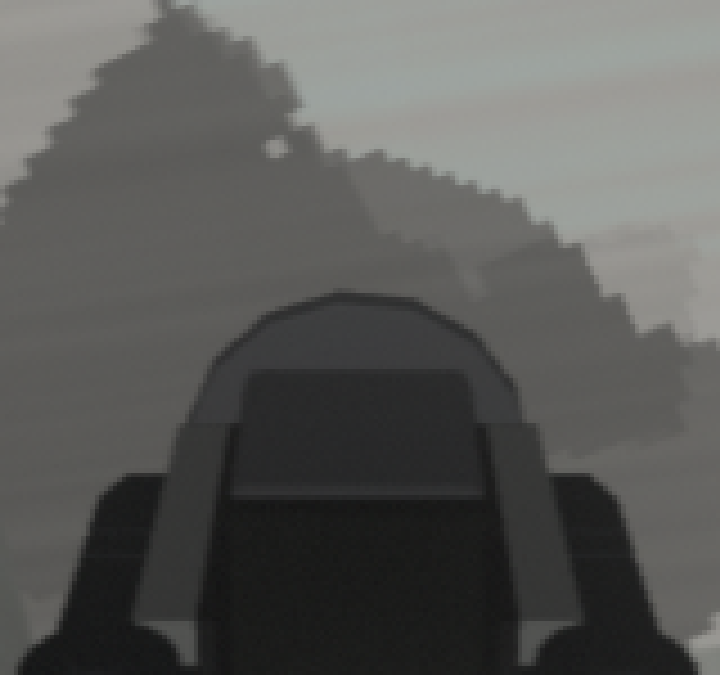

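Request:
step_arm:
  series: "0 0 0.2 0 0 5 10; 0 0 0.37 0 0 10 10; 0 0 0.55 0 0 15 10; 0 0 0.72 0 0 20 10; 0 0 0.87 0 0 25 10"

```text
time_s: 12.4
ee_pos: [530.4, 166.8, 92.6]
tool_rot: [2.957, 1.061, 0.001]
ft_force: [-2.6, -3.5, 15.6]
gripper_width: 0.26
```

Run:
```python
from h import *
s=manip.get_state();print(s["time_s"],s["ee_pos"],s["ft_force"],s["moment"],s["joint_vel"].round(3))
R=Rn.from_rotvec(s["tool_rot"]).as_matrix(); print(np.degrees(np.arctan2(R[1,1],R[0,1])),R[:,2])
```

```text
12.4 [530.37246341 166.79244618  92.61485522] [-2.56612426 -3.46020482 15.60370599] [-0.96334164  0.73459674  0.1040418 ] [-0.113 -0.019  0.134  0.007 -0.056 -0.014 -0.826]
-50.50258630343178 [ 4.02415822e-04 -1.01566208e-04 -9.99999914e-01]
```

Request:
step_arm:
  series: "0 0 0 0 0 0 10; 0 0 0 0 0 0 10; 0 0 -0.6 0 0 0 10; 0 0 -1.2 0 0 0 10; 0 0 -1.2 0 0 0 10"

```text
time_s: 12.9
ee_pos: [530.2, 166.7, 93.0]
tool_rot: [-2.955, -1.067, 0.0]
ft_force: [1.4, -2.1, 8.5]
gripper_width: 0.266
```

Run:
```python
from h import *
s=manip.get_state();print(s["time_s"],s["ee_pos"],s["ft_force"],s["moment"],s["joint_vel"].round(3))
R=Rn.from_rotvec(s["tool_rot"]).as_matrix(); print(np.degrees(np.arctan2(R[1,1],R[0,1])),R[:,0],R[:,1])
```

```text
12.9 [530.19955415 166.69802996  92.97611593] [ 1.42470309 -2.13384633  8.4578296 ] [-0.69223296 -0.11213606  0.01677106] [-0.001  0.002  0.001 -0.002 -0.001  0.001  0.   ]
-50.30547405044692 [ 7.69460576e-01  6.38694309e-01 -4.27201249e-05] [ 6.38694303e-01 -7.69460576e-01 -9.42198433e-05]
```

Request:
step_arm:
  series: "0 0 -0.4 0 0 0 26; 0 0 -0.4 0 0 0 30; 0 0 -0.4 0 0 0 40; 0 0 -0.4 0 0 0 50; 0 0 -0.4 0 0 0 50"
  force: 20

```text
time_s: 13.4
ee_pos: [529.5, 166.6, 92.4]
tool_rot: [-2.954, -1.067, 0.003]
ft_force: [-0.5, -0.4, 0.1]
gripper_width: 0.585
```

Run:
```python
from h import *
s=manip.get_state();print(s["time_s"],s["ee_pos"],s["ft_force"],s["gripper_width"]*85.4)
f=wristRT(manip.grab_frame("wrist"),s)
cv2.imwrite("pics/w11.png",cv2.resize(f["pixels"][150:330,170:390],None,fx=3.5,fy=3.2,interpolation=cv2.INTER_NEAREST))
```

```text
13.4 [529.53493245 166.64495963  92.42670803] [-0.45894145 -0.36017502  0.06551205] 49.92356182732025
```

View pics/w11.png

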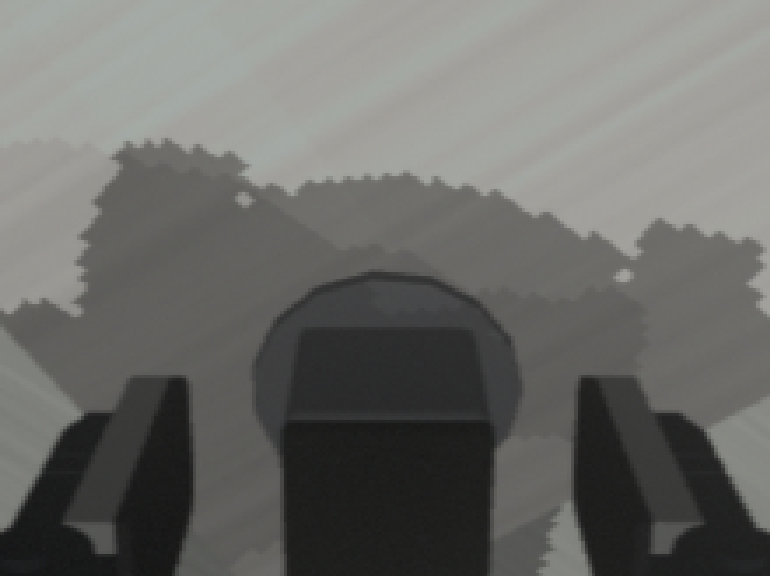

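Released: the foot stands centred between the open fingers, with clear space on both sides. I'll retreat straight up.

Request:
step_arm:
  series: "0 0 -10 0 0 0 50; 0 0 -30 0 0 0 50; 0 0 -70 0 0 0 50; 0 0 -110 0 0 0 50; 0 0 -110 0 0 0 50"

```text
time_s: 13.95
ee_pos: [532.4, 167.8, 209.1]
tool_rot: [2.955, 1.067, 0.012]
ft_force: [1.1, 0.4, -0.6]
gripper_width: 0.586
```

Request:
step_arm:
  series: "-40 0 -20 0 0 0 50; -80 0 -20 0 0 0 50; -80 0 -20 0 0 0 50; -80 0 -20 0 0 0 50"

```text
time_s: 14.35
ee_pos: [468.2, 115.1, 223.4]
tool_rot: [2.955, 1.065, -0.0]
ft_force: [0.7, 0.3, 1.1]
gripper_width: 0.587
```

Run:
```python
from h import *
s=manip.get_state();print(s["time_s"],s["ee_pos"],s["ft_force"],s["joint_vel"].round(2))
f=wristRT(manip.grab_frame("wrist"),s); cv2.imwrite("pics/w12.png",f["pixels"])
z=f["range_z"]
for d in manip.mark_of("foot_head","wrist")[:4]: print(d,px2w(f,*d["location"],zw=99))
for h in (114,): print(w2px(f,[530.3,166.7,h]), w2px(f,[530.3,166.7,84]))
f=manip.grab_frame("scene"); cv2.imwrite("pics/s12.png",f["pixels"]); u,v=382,163
f2=manip.grab_frame("top"); cv2.imwrite("pics/t12.png",f2["pixels"])
cv2.imwrite("pics/s12z.png",cv2.resize(f["pixels"][v-60:v+80,u-60:u+100],None,fx=4.2,fy=4.2))
```

```text
14.35 [468.24690998 115.05349546 223.41709953] [0.67176788 0.32460098 1.10537372] [-0.02  0.03 -0.01 -0.03  0.   -0.   -0.01]
{'location': [279.8, 95.7], 'conf': 0.91} [531.78879943 167.17385587  99.        ]
[279.02885013  97.84672588] [278.97836415  97.72209413]
```

View pics/w12.png

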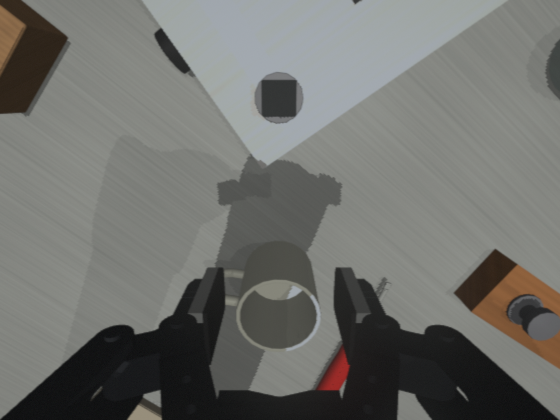

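View pics/s12z.png

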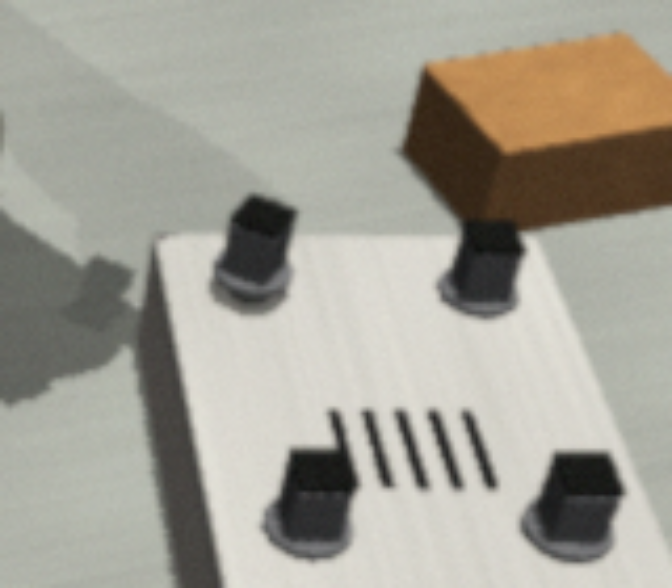

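View pics/t12.png

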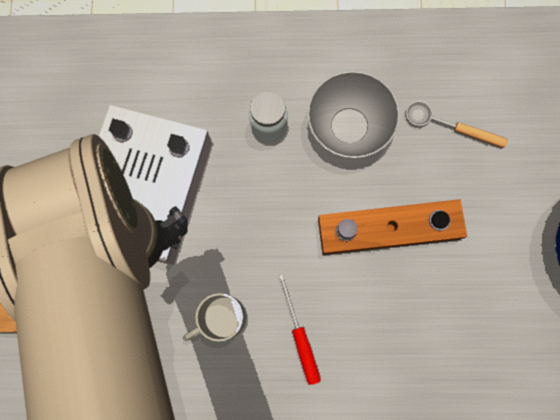

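Run:
```python
from h import *
print(manip.close_job())
```

```text
the job is handed in; nothing more can be done
None
```

The square-headed foot is in the warmer's bare hole with its first thread cut. It stands upright and the gripper is clear of it. I handed the job in at about 14.5 s of the 51 s allowed.

- **Insertion:** the stud went in cleanly. Its nose met the boss about 16 mm below the plate.
- **Cutting:** I turned it clockwise about 112°. The foot fed down about 4 mm, which matches 2 mm per rad. The wrist read 13.7 N just before turning and 14.9 to 16.4 N at the end of each move while turning. That is roughly 15 to 17.6 N on the stud once the foot's own weight is added. Force was read only at the end of each move, so short peaks in between were not seen.
- **Last checks:** the wrist picture from above shows the head centred on its flange and squared to the gripper's final yaw, so it did not slip in the jaws. It stands about 1.5 mm from the measured hole centre, which is within camera accuracy.
- **Rest of the scene:** the knob and glide are still in the rack. The mug, jar, bowl and driver have not moved.
- **Limits of the checks:** the thread angle could not be read directly, so I inferred it from the turn and the feed. While turning there was a sideways load of about 4 to 5 N. It was gone after release.

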